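# Post a spent battery through the sprung flap of the recycling tub

### The arm

A 6-joint arm with a two-finger parallel gripper is mounted at the origin on the work surface. World frame = base frame: x ahead of the robot, y to its left, z up, the work surface at z = 0. Lengths are in m, angles in rad, forces in N, time in s.
With the tool pointing down it reaches from about 0.425 to 0.95 m from the base axis. Payload 3.5 kg.
Tool frame: the origin (TCP) lies midway between the tips of the shut fingers; the grasp point (between the pads) lies 19 mm behind it; z points along the fingers, y is the line along which they close (so a half turn about z gives the same grasp; the last joint's range is limited). The gripper opens to 85 mm and grips with 20 to 120 N. Pads are 22 mm wide; open, the fingers measure 114 mm over their backs; the gripper's body (76 mm by 85 mm) begins 54 mm behind the grasp point. The pads swing forward as they close: fully open they stand 13 mm farther back than shut.
Start: joints at [-1.341, 0.286, 1.577, -0, 1.279, -0.15], TCP at [0.25, -0.627, 0.231] pointing down, gripper open.
Joint ranges: [-2.77, 2.77], [-0.9, 2.22], [0.21, 2.48], [-1.53, 4.67], [0.24, 2.81], [-2.84, 2.84]. Speed limits (rad/s): [2.79, 2.79, 3.14, 3.14, 3.14, 3.14].

### API

Orientations are given as a unit quaternion [x, y, z, w].
In Python, from plant import ctrl, cams, order gives the robot as it stands.
- The arm moves only by the tool move_arm, never from a script. Its argument "plan" is one flat list of numbers, 7 for each row, row after row: the shift along the world's x, y, z in mm, then the turn, a rotation vector about the world's x, y, z in degrees, then the finger opening in mm, from 0 to 85.4. A call has 1 to 12 rows; each row shifts and turns the commanded pose from where the row before left it; what a row does not reach is not made up. A row lasts 1/10 s, in which the tool goes at most 50 mm and 8.59 degrees, less where a joint would pass 70% of its speed; a pose out of reach is approached as far as the arm can. A call is refused whole if a number of a shift passes 50 or a number of a turn 8.59, either way. A call with a gripper value outside its range is refused whole. The fingers move at their own pace and stop on an object; "newtons" is the grip in N (left out, the last holds). Time passes only in rows, so rows that do not move let the fingers close. It gives the time, the measured TCP pose, the force, the opening and the grip force at its end, in the units of the state.
- ctrl.get_state(): the state, without advancing time (a new reading comes with each control period).
- cams.read_camera(name): name is "side" or "top" or "wrist"; returns a dict with "color" (480x640x3 uint8, red, green, blue), "fov_y" (degrees; the focal length in pixels is half the picture's height over the tangent of half this angle, whatever the lens; pixels are square), "cx", "cy" (the principal point, pixels), "origin" and "orientation" of the camera in the world; the wrist camera has in their place "T_tool_cam" (4x4, takes a point from camera to tool coordinates, whose origin is the TCP and whose axes are the flange's). Camera axes: x right, y up, looking along -z (the intrinsics and any distortion apply to the point x, -y, -z); pixel columns grow to the right and rows downward; lengths in m; the calibration is good to about 2 mm. A picture is of the moment at which its call begins: read the wrist's pose just before it. There is no depth.
- order.sign_off(): hands the job in; it is judged then, once.
The state is a dict: "time": time; "qpos": joint angles; "dq": joint speeds; "joint_efforts": joint torques, N m; "eef_pos": TCP position; "tcp_rot": TCP orientation; "contact_force": force on the tool from outside, world axes, zero at the start; "wrist_torque": the same for the moment, N m; "opening": opening from 0.0 (shut) to 1.0 (fully open); "finger_force": force on a finger pad.
Only numpy, scipy, OpenCV 4.12 (cv2) and the standard library are available. Lean on these libraries where they do the work, as an engineer would, in place of code of your own. Each camera call takes 0.05 s, during which the arm holds its last target. There are 200 camera calls.

### The job

Put the spent battery lying on the ledge of the tub's green lid into the tub without picking it up: press the white sprung flap down with one finger and, while that finger keeps it open, push the battery off the ledge through the opening with the other finger. Keep the flap open until the battery has dropped in, then take the hand away so the flap shuts; never lift the battery or push it onto the shut flap, and leave the pliers, file and spirit level where they lie.

Things in the scene. Friction and masses are not known exactly. Their poses are not given: they have to be found in the camera images.
- tub: Clear tub with green clip-on lid, fixed on the 3 mm mat; 216 (x) by 208 (y, over two white side clips) mm. Origin: centre of its underside. +x points from the lid's ledge to the flap, the way to push the battery; y along the ledge; z up. Flat ledge at z = 134 mm, x = -108 to -35, y = -98 to 98, no rim: a finger may overhang its outer side. Tub floor at z = 3, some dead cells fixed on it.
- ledge_edge (a point): Middle of the ledge's inner edge, on its top face: tub frame (-35, 0, 134) mm, axes as the tub's. Ledge plate 4 mm thick, open below. The opening beyond is 144 mm wide (y) and runs 100 mm in x to the hinge, between 6 mm green cheeks whose tops rise with the flap's slope.
- flap (a joint): White sprung flap, 104 long, 136 wide, 3 mm thick, hinged at its far, upper edge. Rad: 0 shut (slopes up at 22 degrees from the ledge edge to the hinge, 100 mm further and 40 mm higher); grows as its lower edge swings down into the tub, limit 1.25. Spring 0.15 N m shut, plus 0.10 per rad: 2 to 3 N opens it at mid-length, 4 to 8 N near the hinge. The battery's weight does not open it.
- flap_hinge (a point): Middle of the flap's hinge line (along y): tub frame (65, 0, 174) mm, axes as the tub's. Behind it the green hood, top at z = 177.5 mm, to x = 108. A finger in the opening must stay more than 5 mm short of it in x. A fingertip kept just above ledge height opens the flap the wider the nearer it is to the hinge: about 0.2 rad at 45 mm past the ledge edge, 0.4 at 65, 0.8 at 85.
- battery: Spent block battery, black with a copper band and two steel snap studs on its +y end, 46 g or so, lying flat on the ledge with its long side along the edge to within 13 degrees: 26.5 (x) by 45.5 (y, plus 3 mm studs) by 17.5 (z) mm. Origin: centre of its underside. Its centre starts 26 to 36 mm short of the ledge edge and within 30 mm of mid-width.
- battery_mid (a point): Centre of the battery's block; axes as the battery's.
- pliers: Loose slip-joint pliers lying on the mat beside the tub, 170 by 56 by 12 mm, red handles to -x. Origin: centre of the underside. Leave alone.
- file: Loose steel flat file, 300 mm long along x, wooden handle 24 mm thick to -x, on the mat at the tub's other side. Origin: underside at mid-length. Leave alone.
- level: Loose yellow spirit level, 230 (y) by 22 (x) by 45 (z) mm, standing on edge on the mat behind the tub's hood. Origin: centre of its underside. Leave alone.
Not all that is in view belongs to the job. Several things have the shape of the battery; the one meant has the colours described above.

How it is judged:
On the way, in this order (a step that is already met when the one before it is completed fails the run):
1. the flap is pressed open while the battery is still on the ledge (value of joint flap above 0.12 rad and x of battery_mid in the frame of ledge_edge below 0 m and z of battery_mid in the frame of ledge_edge above 0.003 m), for 0.05 s.
2. the battery has dropped below the ledge while the flap is still held open (value of joint flap above 0.12 rad and z of battery_mid in the frame of ledge_edge below -0.035 m and z of battery_mid in the frame of tub above 0 m and x of battery_mid in the frame of tub between -0.104 and 0.104 m and y of battery_mid in the frame of tub between -0.094 and 0.094 m), for 0.05 s.
At the end, for the whole second after the job is handed in: The battery lies at rest inside the tub, its centre less than 65 mm above the tub's underside; the flap has shut again (under 0.05 rad); pliers, file and spirit level are within 15 mm of where they began (z of battery_mid in the frame of tub between 0 and 0.065 m and x of battery_mid in the frame of tub between -0.104 and 0.104 m and y of battery_mid in the frame of tub between -0.094 and 0.094 m and linear speed of battery below 0.02 m/s and value of joint flap below 0.05 rad and distance of each of pliers, file, level from where it was at the start of the episode below 0.015 m); the robot touches nothing.
It fails at once if the battery is lifted off the ledge (its centre over 26 mm above the ledge, 17 mm higher than when lying) (z of battery_mid in the frame of ledge_edge above 0.026 m).
It fails at once if the battery is pushed onto the shut flap (x of battery_mid in the frame of ledge_edge above 0.012 m and z of battery_mid in the frame of ledge_edge above 0 m and value of joint flap below 0.06 rad).
It fails at once if pliers, file or spirit level are knocked out of place (distance of any of pliers, file, level from where it was at the start of the episode above 0.015 m).
It also fails if it takes over 35 s, if anything falls off the work surface, if the arm or the gripper's body presses on something with over 40 N, if the wrist force passes 120 N, or if a joint passes its speed limit or range.

## Working session

There is one attempt and no reset: what is moved stays moved. The work goes in short steps, Python scripts to look and compute and a tool call to move; the robot and the scene stay as the last step left them, time stands still between calls to the robot, and variables do not carry over. Pictures are saved under pics/ and viewed, at most 10 in all, crops included, and the job is handed in when it is done.

Besides the shell and the picture viewer there is one more tool, called after "Call:" by a JSON object that holds its "name" and its "arguments", one argument or row to a line. move_arm: Moves the arm, as the interface text tells. Its arguments: {"type":"object","properties":{"plan":{"type":"array","items":{"type":"number"}},"newtons":{"type":"number"}},"required":["plan"]}

```bash
ls; mkdir -p pics
python3 - <<'E'
from plant import ctrl,cams
import cv2,numpy as np
s=ctrl.get_state(); print(s)
for n in("top","side"):
    c=cams.read_camera(n); cv2.imwrite(f"pics/{n}0.png",c["color"][...,::-1]); print(n,{k:v for k,v in c.items() if k!="color"})
E
```

```text
pics
{'time': 0.0, 'qpos': array([-1.34102274e+00,  2.87183620e-01,  1.57818009e+00,  1.37822013e-05,
        1.27858631e+00, -1.50018423e-01]), 'dq': array([ 0.0010425 , -0.00103846,  0.0001998 , -0.00063119,  0.00119422,
        0.00029861]), 'joint_efforts': array([-6.36790210e-04, -4.05985701e+01, -2.92625606e+01, -1.48077820e-04,
        5.95028512e-03,  8.73734791e-07]), 'eef_pos': array([ 0.25010918, -0.62624849,  0.22993353]), 'tcp_rot': array([ 9.82023564e-01,  1.88754681e-01, -4.03991711e-05, -1.17800884e-03]), 'contact_force': array([-0.26559586, -0.37459931,  0.41616273]), 'wrist_torque': array([ 0.0710055 , -0.01038536,  0.06076038]), 'finger_force': 0.0, 'opening': 0.9987382696557822}
top {'fov_y': 53.34504848262513, 'cx': 319.13486215461194, 'cy': 234.9152990779681, 'origin': array([0.40681956, 0.0225937 , 0.79925317]), 'orientation': array([-0.07699722,  0.08094893,  0.72595058, -0.67861215])}
side {'fov_y': 52.00664840024862, 'cx': 313.9731041166269, 'cy': 238.9689869013788, 'origin': array([0.45834509, 0.46708439, 0.71408852]), 'orientation': array([-0.03615732,  0.32894503,  0.93958698, -0.08754494])}
```

View pics/top0.png

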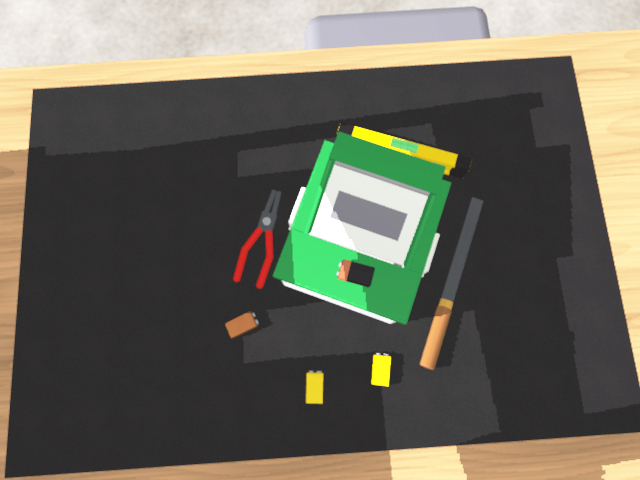

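View pics/side0.png

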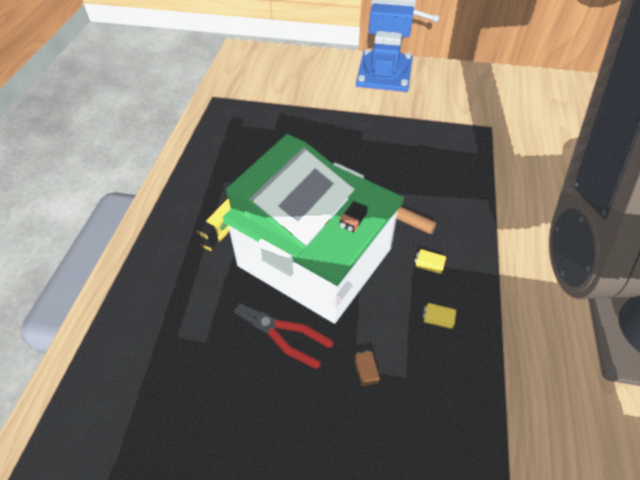

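Battery candidates in the top view:
- (356,272): black with a copper band, on the ledge.
- (241,324): all copper, on the mat.
- (315,388): yellow, on the mat.
- (381,370): yellow, on the mat.

I choose (356,272), which the side view shows at about (351,216). Its copper and stud end faces the pliers. Next I'll measure and check the choice in a close crop.

```bash
cat > h.py <<'E'
import cv2,numpy as np
from scipy.spatial.transform import Rotation as R
def ray(c,uv,z):
    f=240/np.tan(np.radians(c["fov_y"]/2)); uv=np.atleast_2d(uv).astype(float)
    d=np.c_[(uv[:,0]-c["cx"])/f,-(uv[:,1]-c["cy"])/f,-np.ones(len(uv))]
    d=R.from_quat(c["orientation"]).apply(d); o=c["origin"]
    return o+d*((np.asarray(z)-o[2])/d[:,2])[:,None]
def proj(c,P):
    f=240/np.tan(np.radians(c["fov_y"]/2))
    p=R.from_quat(c["orientation"]).inv().apply(np.atleast_2d(P)-c["origin"])
    return np.c_[c["cx"]+f*p[:,0]/-p[:,2],c["cy"]-f*p[:,1]/-p[:,2]]
E
python3 - <<'E'
from plant import cams
from h import *
c=cams.read_camera("top"); im=c["color"]; hsv=cv2.cvtColor(im,cv2.COLOR_RGB2HSV)
g=cv2.inRange(hsv,(50,90,40),(85,255,255))
g=cv2.morphologyEx(g,cv2.MORPH_OPEN,np.ones((3,3)))
k=max(cv2.findContours(g,cv2.RETR_EXTERNAL,2)[0],key=cv2.contourArea)
lid=cv2.approxPolyDP(cv2.convexHull(k),4,True)[:,0]; print("lid",lid.tolist())
fill=cv2.drawContours(np.zeros_like(g),[k],-1,255,-1); inn=cv2.bitwise_and(fill,cv2.bitwise_not(g))
for q in cv2.findContours(inn,cv2.RETR_EXTERNAL,2)[0]:
    a=cv2.contourArea(q)
    if a>150:
        p=cv2.approxPolyDP(cv2.convexHull(q),4,True)[:,0]
        print(a,p.tolist(),cv2.minAreaRect(q))
        print(np.round(ray(c,p,.137)[:,:2]*1000),np.round(ray(c,p,.177)[:,:2]*1000))
print(np.round(ray(c,lid,.137)[:,:2]*1000))
cr=cv2.resize(im[120:330,260:480],None,fx=2.8,fy=2.8,interpolation=cv2.INTER_CUBIC); cv2.imwrite("pics/crop1.png",cr[...,::-1])
E
```

```text
lid [[338, 131], [444, 166], [450, 182], [406, 324], [273, 277], [323, 141]]
632.0 [[339, 263], [345, 259], [372, 267], [369, 285], [338, 279]] ((354.5082092285156, 272.90985107421875), (35.440025329589844, 21.271114349365234), 16.50436019897461)
[[515. -11.]
 [520. -20.]
 [506. -57.]
 [482. -51.]
 [493.  -8.]] [[509.  -9.]
 [513. -18.]
 [500. -52.]
 [477. -46.]
 [488.  -6.]]
7824.5 [[335, 161], [429, 192], [403, 267], [308, 234]] ((368.5251159667969, 213.31637573242188), (101.51332092285156, 80.43285369873047), 19.09349250793457)
[[ 667.  -17.]
 [ 610. -150.]
 [ 503. -100.]
 [ 560.   29.]] [[ 652.  -15.]
 [ 598. -139.]
 [ 498.  -93.]
 [ 551.   29.]]
[[ 715.  -25.]
 [ 649. -176.]
 [ 623. -182.]
 [ 425.  -96.]
 [ 502.   82.]
 [ 700.   -2.]]
```

View pics/crop1.png

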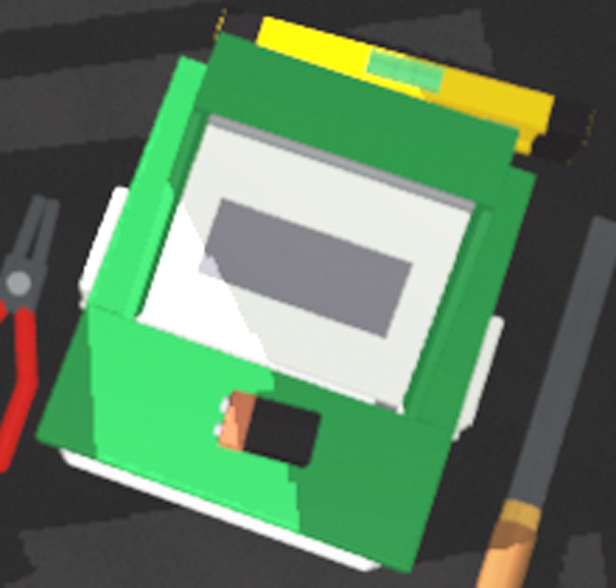

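The crop shows the copper band and studs at the left end, about (225,420), and the black body at (285,432), lying on the ledge. The ledge checks out: its outer corners are 194 mm apart (196 expected), tub yaw is about -23.6°, the ledge edge is near (531,-36) and the flap hinge near (624,-76). Moving above it now.

Call:
{"name": "move_arm", "arguments": {
  "plan": [20,43,2,0,0,3.7,85.4,20,43,2,0,0,3.7,85.4,20,43,2,0,0,3.7,85.4,20,43,2,0,0,3.7,85.4,20,43,2,0,0,3.7,85.4,20,43,2,0,0,3.7,85.4,20,43,2,0,0,3.7,85.4,20,43,2,0,0,3.7,85.4,20,43,2,0,0,3.7,85.4,20,43,2,0,0,3.7,85.4,20,43,2,0,0,3.7,85.4,20,43,2,0,0,3.7,85.4]
}}

```text
time: 1.35
eef_pos: [0.4905, -0.1089, 0.2553]
tcp_rot: [0.837, 0.547, 0.0, 0.0]
contact_force: [0.7, 0.3, -0.1]
opening: 1.003
finger_force: 0.0
```

Run:
```python
from plant import ctrl,cams
from h import *
s=ctrl.get_state(); c=cams.read_camera("wrist"); T=c["T_tool_cam"]
Rt=R.from_quat(s["tcp_rot"]).as_matrix(); print(s["time"],s["eef_pos"],Rt.round(3)); print(T.round(3))
c["origin"]=s["eef_pos"]+Rt@T[:3,3]; c["orientation"]=R.from_matrix(Rt@T[:3,:3]).as_quat()
import pickle; pickle.dump(c,open("w.pkl","wb"))
x=np.array([.917,-.399]);y=np.array([.399,.917]);E=np.array([.531,-.036])
P=[[*(E+a*x+b*y),z] for a,b,z in[(0,.072,.137),(0,-.072,.137),(-.073,.098,.137),(-.073,-.098,.137),(-.028,-.007,.1545)]]
im=c["color"].copy(); print(c["cx"],c["cy"])
for p in proj(c,P): print(p); cv2.circle(im,tuple(int(v) for v in p),3,(255,0,255),1)
cv2.imwrite("pics/w1.png",im[...,::-1])
```

```text
1.35 [ 0.49054008 -0.10889463  0.25531264] [[ 0.402  0.916  0.   ]
 [ 0.916 -0.402 -0.   ]
 [-0.     0.    -1.   ]]
[[-0.     0.964  0.266  0.067]
 [ 1.    -0.     0.001  0.   ]
 [ 0.001  0.266 -0.964 -0.143]
 [ 0.     0.     0.     1.   ]]
319.964454341511 239.78054649292716
[333.63928701 -41.72999031]
[332.41913146 215.77927205]
[196.51923928 -97.10826553]
[221.00126727 254.91204833]
[283.62077347 108.3845035 ]
```

View pics/w1.png

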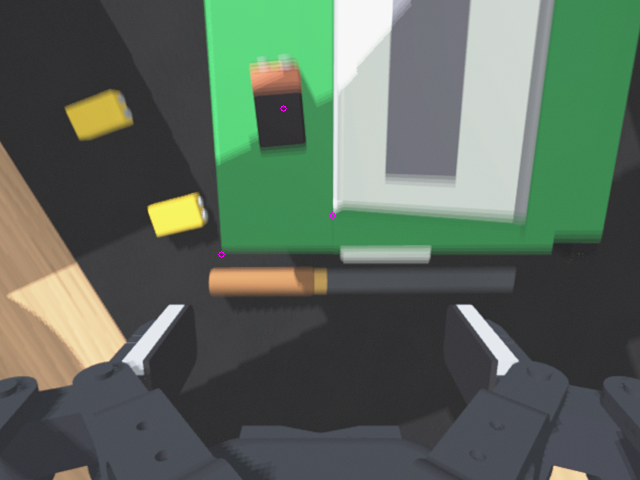

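The wrist view confirms the ledge model: the marks fall on the flap's corner at (333,216) and the lid's corner at (221,255). The battery's centre is near (279,107), so about 30 mm short of the edge. Its rearmost corner is about 47 mm short.

Call:
{"name": "move_arm", "arguments": {
  "plan": [15,35,0,0,0,0,85.4,14.5,35,0,0,0,0,85.4,0,0,-40,0,0,0,85.4,0,0,-40,0,0,0,85.4,0,0,-18,0,0,0,85.4,0,0,0,0,0,0,85.4]
}}

```text
time: 2.0
eef_pos: [0.517, -0.04, 0.1532]
tcp_rot: [0.838, 0.546, -0.003, -0.003]
contact_force: [-0.8, -0.0, 1.0]
opening: 0.999
finger_force: 0.0
```

Run:
```python
from plant import ctrl,cams
from h import *
s=ctrl.get_state(); print(s["eef_pos"])
a=cams.read_camera("side")["color"][130:290,220:440]; b=cams.read_camera("wrist")["color"][:, :]
a=cv2.resize(a,(440,320),interpolation=2); b=cv2.resize(b,(427,320),interpolation=3)[:, :350]
cv2.imwrite("pics/s2.png",np.hstack([a,b])[...,::-1])
```

```text
[ 0.5169949  -0.03998234  0.15319571]
```

View pics/s2.png

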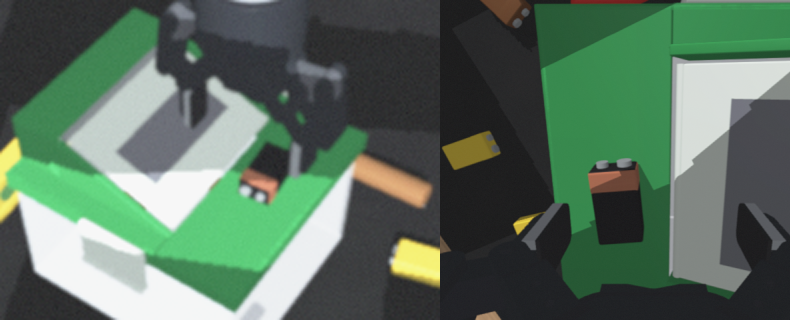

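Both views show the back finger behind the battery, over free ledge, and the front finger above the flap. Pressing down.

Call:
{"name": "move_arm", "arguments": {
  "plan": [0,0,-8,0,0,0,85.4,0,0,-8,0,0,0,85.4,0,0,-6,0,0,0,85.4,0,0,-4,0,0,0,85.4,0,0,0,0,0,0,85.4]
}}

```text
time: 2.6
eef_pos: [0.5198, -0.0409, 0.1312]
tcp_rot: [0.838, 0.546, 0.0, 0.0]
contact_force: [-0.4, 0.3, 1.5]
opening: 1.0
finger_force: 1.0
```

Run:
```python
from plant import ctrl,cams
from h import *
s=ctrl.get_state(); print(s["eef_pos"],s["contact_force"])
a=cams.read_camera("side")["color"][130:290,220:440]; b=cams.read_camera("wrist")["color"][:, :]
a=cv2.resize(a,(440,320),interpolation=2); b=cv2.resize(b,(427,320),interpolation=3)[:, :350]
cv2.imwrite("pics/s3.png",np.hstack([a,b])[...,::-1])
```

```text
[ 0.5198348  -0.04094975  0.13120408] [-0.39812779  0.32484303  1.4651234 ]
```

View pics/s3.png

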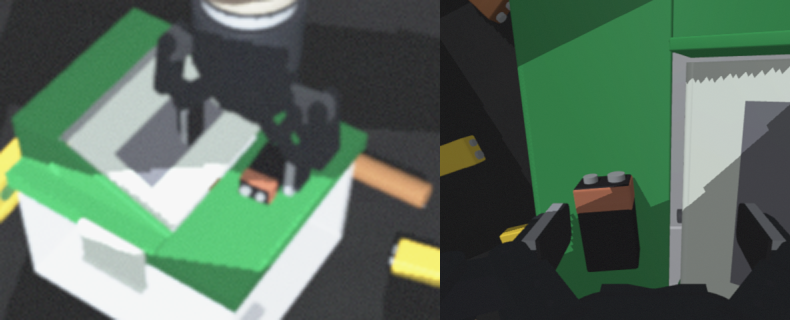

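The flap is partly pressed and the battery sits still between the fingers, with the back pad just behind it. Pushing along the tub's +x.

Call:
{"name": "move_arm", "arguments": {
  "plan": [0,0,-2,0,0,0,85.4,2.8,-1.2,0,0,0,0,85.4,2.8,-1.2,0,0,0,0,85.4,2.8,-1.2,0,0,0,0,85.4,2.8,-1.2,0,0,0,0,85.4,2.8,-1.2,0,0,0,0,85.4,2.8,-1.2,0,0,0,0,85.4,2.8,-1.2,0,0,0,0,85.4,2.8,-1.2,0,0,0,0,85.4,2.8,-1.2,0,0,0,0,85.4,0,0,0,0,0,0,85.4]
}}

```text
time: 3.8
eef_pos: [0.5451, -0.0518, 0.1292]
tcp_rot: [0.838, 0.546, -0.0, -0.0]
contact_force: [-3.3, 2.6, 0.4]
opening: 0.996
finger_force: 1.8
```

Run:
```python
from plant import ctrl,cams
from h import *
s=ctrl.get_state(); print(s["eef_pos"],s["contact_force"])
d=s["eef_pos"][:2]-[.531,-.036]; print(d@[.917,-.399],d@[.399,.917])
a=cams.read_camera("side")["color"][130:290,220:440]; b=cams.read_camera("wrist")["color"][:, :]
a=cv2.resize(a,(440,320),interpolation=2); b=cv2.resize(b,(427,320),interpolation=3)[:, :350]
cv2.imwrite("pics/s4.png",np.hstack([a,b])[...,::-1])
```

```text
[ 0.54510019 -0.05178749  0.12919844] [-3.33224624  2.56545202  0.44650315]
0.0192290780251326 -0.00885115293256152
```

View pics/s4.png

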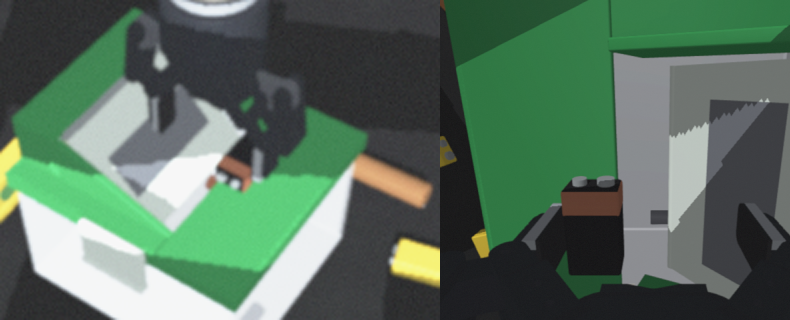

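The flap is wide open and the pad is pushing the battery squarely, with its front now at the ledge edge. I'll go 12 mm further, then close the fingers while advancing. That way the front finger keeps holding the flap while the back one pushes the battery off.

Call:
{"name": "move_arm", "arguments": {
  "plan": [2.8,-1.2,0,0,0,0,85.4,2.8,-1.2,0,0,0,0,85.4,2.8,-1.2,0,0,0,0,85.4,2.8,-1.2,0,0,0,0,85.4,2.3,-1,1.5,0,0,0,79,2.3,-1,1.5,0,0,0,73,2.3,-1,1.5,0,0,0,67,2.3,-1,1.5,0,0,0,61,2.3,-1,1.5,0,0,0,55,0,0,1.5,0,0,0,55,0,0,0,0,0,0,55,0,0,0,0,0,0,55]
}}

```text
time: 5.1
eef_pos: [0.5668, -0.061, 0.1377]
tcp_rot: [0.838, 0.546, -0.001, -0.001]
contact_force: [-5.0, 2.3, 1.3]
opening: 0.643
finger_force: 2.8
```

Run:
```python
from plant import ctrl,cams
from h import *
s=ctrl.get_state(); print(s["eef_pos"],s["contact_force"],s["opening"])
d=s["eef_pos"][:2]-[.531,-.036]; print(d@[.917,-.399],d@[.399,.917])
a=cams.read_camera("side")["color"][130:290,220:440]; b=cams.read_camera("wrist")["color"][:, :]
a=cv2.resize(a,(440,320),interpolation=2); b=cv2.resize(b,(427,320),interpolation=3)[:, :350]
cv2.imwrite("pics/s5.png",np.hstack([a,b])[...,::-1])
```

```text
[ 0.56677194 -0.0610306   0.13772614] [-5.00748222  2.26387979  1.29349403] 0.6434738001849298
0.04279007709382332 -0.008680055099651713
```

View pics/s5.png

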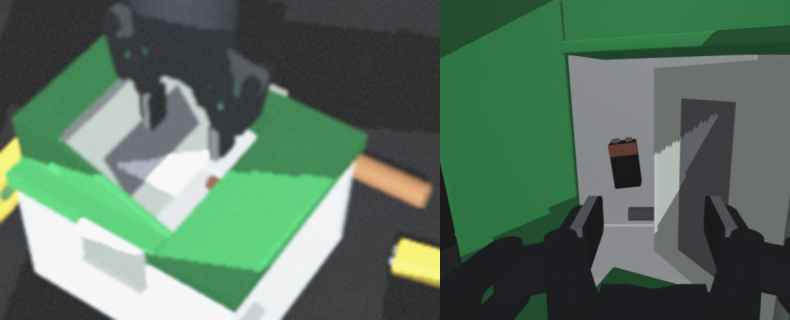

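The battery now lies small and deep on the tub floor at about (625,162) in the wrist view. The ledge is empty and the flap is still held open. Withdrawing upward.

Call:
{"name": "move_arm", "arguments": {
  "plan": [0,0,0,0,0,0,55,-2,1,10,0,0,0,55,-2,1,10,0,0,0,55,-2,1,15,0,0,0,55,0,0,25,0,0,0,55,0,0,40,0,0,0,55,0,0,40,0,0,0,55,-30,0,20,0,0,0,55,-30,-20,0,0,0,0,55,-10,-40,0,0,0,0,55,0,-40,0,0,0,0,55,0,0,0,0,0,0,55]
}}

```text
time: 6.4
eef_pos: [0.4923, -0.1629, 0.3007]
tcp_rot: [0.839, 0.544, 0.001, 0.004]
contact_force: [0.4, 0.4, -0.0]
opening: 0.643
finger_force: 0.0
```

Run:
```python
from plant import ctrl,cams
from h import *
s=ctrl.get_state(); print(s["eef_pos"],s["contact_force"])
a=cams.read_camera("side")["color"][110:390,180:460]; b=cams.read_camera("top")["color"][110:390,220:500]
cv2.imwrite("pics/s6.png",cv2.resize(np.hstack([a,b]),None,fx=1.4,fy=1.4)[...,::-1])
```

```text
[ 0.49232084 -0.1629226   0.300726  ] [ 0.40065269  0.3569897  -0.00379694]
```

View pics/s6.png

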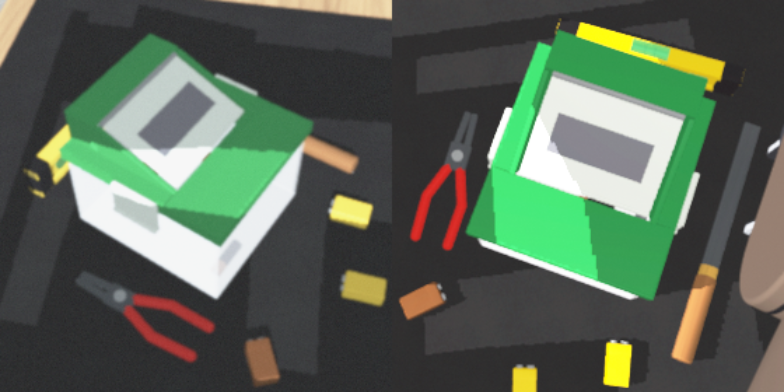

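Both views show the flap shut, the ledge empty, the pliers, file and level where they were, and the hand clear.

```bash
python3 -c "
from plant import order
print(order.sign_off())"
```

```text
the job is handed in; nothing more can be done
None
```

I pushed the battery off the ledge into the tub while the other finger held the flap open, then withdrew the hand so the flap shut; pliers, file and level look unmoved, and the job is handed in (no verdict was returned).

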